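# Change the feed gear of the bench screw feeder

### The job

Change the screw feeder over for the next soup mix: push the red-knobbed gear lever out of the slot it stands in, through the H-shaped gate, and fully home into the slot marked with the green disc, without putting it into either of the other two slots on the way. Only push the lever with the outside of the fingers, never take it between them, and leave the tubs and the scoop where they are.

Things in the scene. Friction and masses are not known exactly. Their poses are not given: they have to be found in the camera images.
- feeder: Bench screw feeder fixed to the table: steel base 220 x 745, dark grey gearbox in its middle, blue motor on the +y side, steel trough and round hopper (200 wide, top at 316, axis at y = -275) on the -y side. Origin on the table under the gearbox's middle; feeder x points away from the operator, y to the operator's left, z up. All lengths in mm.
- gate (a point): Middle of the H-shaped opening, at the upper face of the level steel gate plate (110 x 96) on the gearbox, 167.5 above the table, straight above the feeder's origin, axes alike. Two slots run along x at y = +18 and -18, each 14 wide and 55 long, joined at x = 0 by a cross slot along y, 15 wide. The gate is solid: the lever changes sides only with its fore-and-aft angle within 0.03 rad of 0.
- knob (a point): Centre of the red ball knob, 34 across, on the gear lever (steel rod 11 thick). The lever always begins in the near left slot (-x, +y; white disc). It pivots 95 above the table under the gate's middle, 155 below the ball's centre: ball 250 high in neutral, about 239 in a slot, then about 45 fore or aft and 37 to the side of the gate's middle. Axes: the lever's, z up along it.
- stem (a point): Point on the gear lever's axis 70 from its pivot, where it passes through the gate plate. Fully home in a slot it is about 21 (horizontally) from the centre of that slot's disc, in neutral 41 or more.
- shifter (a joint): Fore-and-aft angle of the gear lever, rad: 0 in neutral (in line with the cross slot), positive away from the operator (feeder +x), about +0.295 fully home in a far slot, -0.295 fully home in a near slot. Stays where it is left; about 2 to 4 N at the knob moves it.
- selector (a joint): Sideways angle of the gear lever, rad: +0.25 in line with the left (+y) slots, -0.25 in line with the right (-y) slots; at the ends of the cross slot it goes on some 0.02 farther, which is no fault. Stays where it is left; about 1 to 3 N at the knob moves it.
- mark_green: Green disc, 18 across and 2 thick, on the gate plate just beyond the end of the slot that is wanted: 41 before or behind the gearbox middle, in line with its slot, 18 to the right of the middle. Origin at the centre of its underside. Green and blue mark the two right-hand slots: which of them is far (+x) and which near (-x) varies.
- mark_yellow: Yellow disc, as the green one; always marks the far left slot (+x, +y), straight ahead of the one the lever begins in. Not wanted.
- mark_blue: Blue disc, as the green one: marks the other right-hand slot. Not wanted.
- herb_tub: Loose clear tub of green herbs with a white lid, 66 across and 65 high, on the table in front of the gearbox (robot's side). Leave alone. Origin at the centre of its underside.
- carrot_tub: Loose clear tub of dried carrot with a white lid, 66 across and 65 high, on the table behind the gearbox. Leave alone. Origin at the centre of its underside.
- scoop: Loose aluminium scoop, 170 long, 50 wide and 34 high, on the table in front of the trough (robot's side). Leave alone. Origin on its underside where blade and handle meet, x towards the blade's mouth.

How it is judged:
By the outcome, as a careful person would: the job done as asked, in the order asked, and still so for the second after the job is handed in, with the robot touching nothing.
It also fails if it takes over 61 s, if anything falls off the work surface, if the arm or the gripper's body presses on something with over 40 N, if the wrist force passes 120 N, or if a joint passes its speed limit or range.

### The arm

A 6-joint arm with a two-finger parallel gripper is mounted at the origin on the work surface. World frame = base frame: x ahead of the robot, y to its left, z up, the work surface at z = 0. Lengths are in mm, angles in rad, forces in N, time in s.
With the tool pointing down it reaches from about 350 to 775 mm from the base axis. Payload 7.3 kg.
Tool frame: the origin (TCP) lies on the centre line of the jaws, within the pads' length; the fingertips stand 22 mm ahead of it and the grasp point (between the pads) lies 3 mm ahead of it; x points along the fingers, z is the direction in which the jaws open and shut, and the axes are right-handed (so a half turn about x gives the same grasp; the last joint's range is limited). The gripper opens to 92 mm and grips with 3 to 60 N. Pads are 19 mm wide; open, the fingers measure 130 mm over their backs; the gripper's body (75 mm by 190 mm) begins 47 mm behind the grasp point.
Start: joints at [1.127, 0.342, 1.524, -0, 1.275, -0.146], TCP at [154.03, 501.917, 221.041] pointing down, gripper open.
Joint ranges: [-2.53, 2.53], [-0.77, 2.02], [0.04, 2.7], [-1, 4.14], [0.28, 2.66], [-3.11, 3.11]. Speed limits (rad/s): [2.57, 2.57, 3.14, 3.14, 3.14, 3.14].

### API

Orientations are given as [roll, pitch, yaw] about the fixed x, y, z axes, in that order (R = Rz(yaw) Ry(pitch) Rx(roll)).
In Python, from plant import readout, imaging, bot gives the robot as it stands.
- The arm moves only by the tool arm_command, never from a script. Its argument "plan" is a list of rows, each an object of numbers: "tx", "ty", "tz": the shift along the tool's x, y, z in cm; "wx", "wy", "wz": the turn, a rotation vector about the tool's x, y, z in rad; "jaw": the opening, from -1 (shut) to 1 (fully open). In form: [{"tx": .., "ty": .., "tz": .., "wx": .., "wy": .., "wz": .., "jaw": ..}, ...]. A call has 1 to 20 rows; each row shifts and turns the commanded pose from where the row before left it, along the tool's axes as they then stand; what a row does not reach is not made up. A row lasts 1/10 s, in which the tool goes at most 50 mm and 8.59 degrees, less where a joint would pass 70% of its speed; a pose out of reach is approached as far as the arm can. A call with a gripper value outside its range is refused whole. The fingers move at their own pace and stop on an object; the grip force is fixed at half the most. Time passes only in rows, so rows that do not move let the fingers close. It gives the time, the measured TCP pose, the force and the opening at its end, in the units of the state.
- readout.get_obs(): the state, without advancing time (a new reading comes with each control period).
- imaging.capture(name): name is "scene" or "top" or "wrist"; returns the picture (400x640x3 uint8, blue, green, red); there is no depth.
- imaging.get_calibration(name): a dict with "fx", "fy", "cx", "cy" (pixels), "position" and "rotation" of the camera in the world; the wrist camera has in their place "mount" (4x4, takes a point from camera to tool coordinates, whose origin is the TCP and whose axes are the tool frame's). Camera axes: x right, y up, looking along -z (the intrinsics and any distortion apply to the point x, -y, -z); pixel columns grow to the right and rows downward; lengths in mm; the calibration is good to about 2 mm. A picture is of the moment at which its call begins: read the wrist's pose just before it. get_calibration takes no time and is no camera call.
- bot.close_job(): hands the job in, once; it reports no verdict.
The state is a dict: "time": time; "joint_positions": joint angles; "dq": joint speeds; "tau": joint torques, N m; "tool_pos": TCP position; "tcp_rot": TCP orientation; "contact_force": force on the tool from outside, world axes, zero at the start; "moment": the same for the moment, N m; "grip_width": finger opening in mm.
Only numpy, scipy, OpenCV 4.12 (cv2) and the standard library are available. Lean on these libraries where they do the work, as an engineer would, in place of code of your own. Each camera call takes 0.05 s, during which the arm holds its last target.

## Working session

There is one attempt and no reset: what is moved stays moved. The work goes in short steps, Python scripts to look and compute and a tool call to move; the robot and the scene stay as the last step left them, time stands still between calls to the robot, and variables do not carry over. Pictures are saved under pics/ and viewed, and the job is handed in when it is done.

Besides the shell and the picture viewer there is one more tool, called after ">>>" as name([rows], argument=value, ...), one row to a line, values as JSON. arm_command: Moves the arm, as the interface text tells. Its arguments: {"type":"object","properties":{"plan":{"type":"array"}},"required":["plan"]}

```bash
ls; mkdir -p pics
python3 - <<'E'
from plant import readout, imaging, bot
import cv2
print(readout.get_obs())
for n in ("scene","top","wrist"):
    print(n,imaging.get_calibration(n)); 
for n in ("scene","top"):
    cv2.imwrite(f"pics/{n}0.png",imaging.capture(n))
E
```

```text
pics
{'time': 0.0, 'joint_positions': array([ 1.12702238e+00,  3.42731095e-01,  1.52499796e+00,  2.67676929e-06,
        1.27534710e+00, -1.45996219e-01]), 'dq': array([-0.00131165, -0.00119054,  0.00047897,  0.00072981,  0.00191333,
       -0.00030075]), 'tau': array([-3.45735258e-03, -4.31248856e+01, -2.44217670e+01,  7.14094844e-02,
        5.61678526e-02, -1.46672051e-04]), 'tool_pos': array([153.83964427, 501.54596817, 220.34725206]), 'tcp_rot': array([ 2.99387104,  1.56931282, -2.01629646]), 'contact_force': array([-0.36071849,  0.31177806,  1.1978364 ]), 'moment': array([-0.01367671, -0.01293534,  0.00754836]), 'grip_width': 91.77140325784246}
scene {'fx': 373.1364224358589, 'fy': 373.1364224358589, 'cx': 321.5603689867776, 'cy': 202.30633207288992, 'position': array([1021.05230914, -139.08027354,  714.83434891]), 'rotation': array([ 0.71169669, -0.0147997 ,  1.31321632])}
top {'fx': 393.9441938472893, 'fy': 393.9441938472893, 'cx': 316.39051991084267, 'cy': 202.5641193115821, 'position': array([490.425884  , -13.46853551, 913.22156931]), 'rotation': array([ 0.07198278, -0.01349167, -1.55003331])}
wrist {'fx': 288.3250254336476, 'fy': 288.3250254336476, 'cx': 317.4366709751391, 'cy': 197.83299500101595, 'mount': array([[-2.26315334e-04,  2.51681745e-01, -9.67810027e-01,
        -1.64040377e+02],
       [ 1.17626443e-03,  9.67809449e-01,  2.51681320e-01,
         6.79030326e+01],
       [ 9.99999283e-01, -1.08144117e-03, -5.15074402e-04,
        -7.49637290e-01],
       [ 0.00000000e+00,  0.00000000e+00,  0.00000000e+00,
         1.00000000e+00]])}
```

View pics/scene0.png

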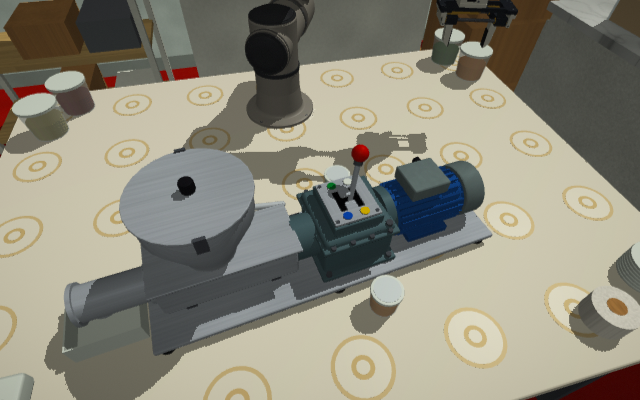

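View pics/top0.png

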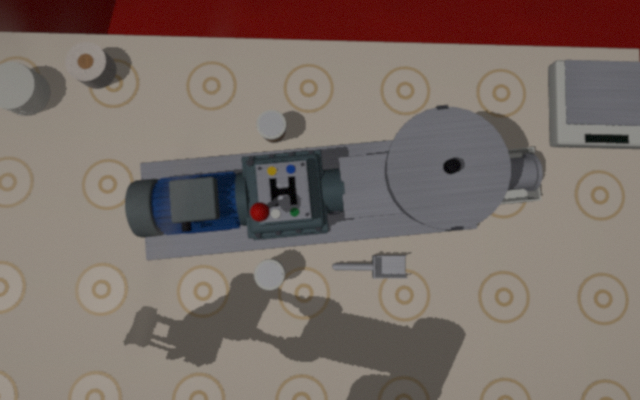

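Run:
```python
import cv2
a=cv2.imread("pics/top0.png")[145:245,230:340]
cv2.imwrite("pics/topc.png",cv2.resize(a,None,fx=6,fy=6,interpolation=cv2.INTER_CUBIC)[:600])
a=cv2.imread("pics/scene0.png")[135:235,300:400]
cv2.imwrite("pics/scenec.png",cv2.resize(a,None,fx=6,fy=6,interpolation=cv2.INTER_CUBIC))
```

```text
(no output)
```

View pics/topc.png

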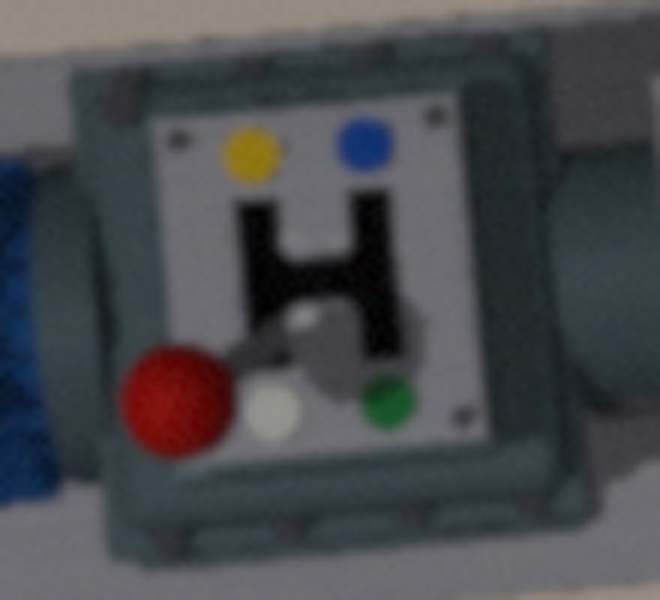

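View pics/scenec.png

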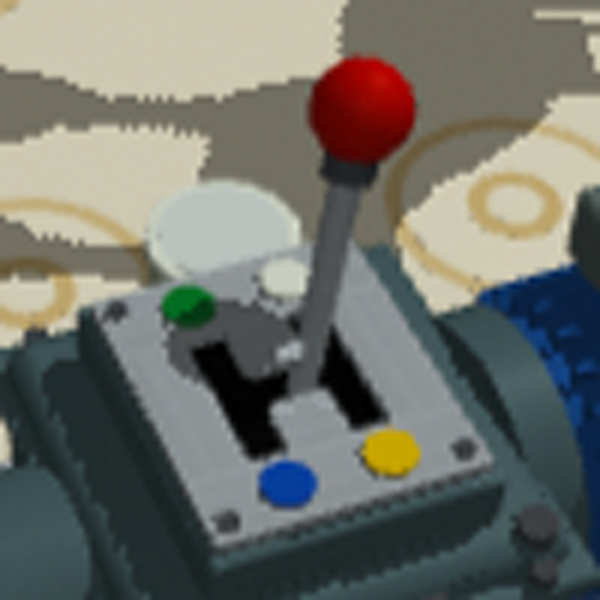

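```bash
cat > h.py <<'E'
import numpy as np
from scipy.spatial.transform import Rotation as R
from plant import readout, imaging
def cam(n):
    c=imaging.get_calibration(n)
    if n!="wrist": return c,R.from_euler('xyz',c['rotation']).as_matrix(),np.array(c['position'])
    o=readout.get_obs();Rt=R.from_euler('xyz',o['tcp_rot']).as_matrix();M=c['mount']
    return c,Rt@M[:3,:3],Rt@M[:3,3]+o['tool_pos']
def ray(n,u,v):
    c,Rm,p=cam(n)
    d=Rm@np.array([(u-c['cx'])/c['fx'],-(v-c['cy'])/c['fy'],-1]);return p,d
def plane(n,u,v,z):
    p,d=ray(n,u,v);return p+d*(z-p[2])/d[2]
def proj(n,P):
    c,Rm,p=cam(n);q=Rm.T@(np.array(P)-p);return c['cx']+c['fx']*q[0]/-q[2],c['cy']-c['fy']*q[1]/-q[2]
E
python3 - <<'E'
from h import *
loc={'y':(41,18),'b':(41,-18),'w':(-41,18),'g':(-41,-18)}
for n,o,pts in (("top",(230,145),dict(y=(252,155),b=(365,144),w=(272,413),g=(388,402),knob=(177,402))),
            ("scene",(300,135),dict(y=(391,452),b=(288,485),w=(286,277),g=(189,305),knob=(362,110)))):
    P={}
    for k,(u,v) in pts.items():
        z=169.5 if k!='knob' else 239
        P[k]=plane(n,o[0]+(u+.5)/6-.5,o[1]+(v+.5)/6-.5,z);print(n,k,P[k].round(1))
    A=np.array([complex(*loc[k]) for k in loc]);B=np.array([complex(*P[k][:2]) for k in loc])
    s=((B-B.mean())*A.conj()).sum()/(abs(A)**2).sum()
    print(n,B.mean(),abs(s),np.angle(s))
    kk=(complex(*P['knob'][:2])-B.mean())/(s/abs(s));print('knob local',kk)
o=readout.get_obs();print(R.from_euler('xyz',o['tcp_rot']).as_matrix().round(3))
E
```

```text
top y [603.7  64.1 169.5]
top b [608.   28.4 169.5]
top w [522.   55.4 169.5]
top g [526.3  19.1 169.5]
top knob [521.6  76.1 239. ]
top (564.9946619049798+41.73040854350319j) 1.0030022175931637 0.11098253589745212
knob local (-39.284724928152066+38.959231007840685j)
scene y [606.6  63.4 169.5]
scene b [611.5  27.6 169.5]
scene w [524.9  54.  169.5]
scene g [529.5  18.5 169.5]
scene knob [523.5  74.9 239. ]
scene (568.1302978931669+40.892016767175306j) 1.0030829929616416 0.11551152827436878
knob local (-40.4390600282942+38.90040841283968j)
[[-0.001 -0.956  0.293]
 [-0.001  0.293  0.956]
 [-1.     0.    -0.001]]
```

```bash
cat >> h.py <<'E'
G=np.array([566.5,41.3]);YAW=0.113
Rl=np.array([[np.cos(YAW),-np.sin(YAW)],[np.sin(YAW),np.cos(YAW)]])
def st():
    o=readout.get_obs();l=Rl.T@(o['tool_pos'][:2]-G);M=R.from_euler('xyz',o['tcp_rot']).as_matrix()
    print('t %.2f local'%o['time'],l.round(1),'z %.1f'%o['tool_pos'][2],'F local',(Rl.T@o['contact_force'][:2]).round(1),o['contact_force'][2].round(1),'zyaw err %.4f'%(np.arctan2(M[1,2],M[0,2])-YAW-np.pi/2),'xaxis',M[:,0].round(3),'w',o['grip_width'].round(1), 'q',o['joint_positions'].round(2))
E
python3 -c "
from h import *
st()"
```

```text
Traceback (most recent call last):
  File "h.py", line 20, in st
    print('t %.2f local'%o['time'],l.round(1),'z %.1f'%o['tool_pos'][2],'F local',(Rl.T@o['contact_force'][:2]).round(1),o['contact_force'][2].round(1),'zyaw err %.4f'%(np.arctan2(M[1,2],M[0,2])-YAW-np.pi/2),'xaxis',M[:,0].round(3),'w',o['grip_width'].round(1), 'q',o['joint_positions'].round(2))
                                                                                                                                                                                                                                            ^^^^^^^^^^^^^^^^^^^^^
AttributeError: 'float' object has no attribute 'round'
```

```bash
sed -i "s/o\['grip_width'\].round(1)/round(float(o['grip_width']),1)/" h.py
python3 -c "
from h import *
st()"
```

```text
t 0.10 local [-358.1  503.9] z 220.4 F local [-0.5 -0.1] -0.8 zyaw err -0.4108 xaxis [-0.001 -0.001 -1.   ] w 91.8 q [ 1.13  0.34  1.52 -0.    1.28 -0.15]
```

>>> arm_command([
  {"tx": -2, "wx": -0.1025, "jaw": -1},
  {"tx": -2, "wx": -0.1025, "jaw": -1},
  {"tx": -2, "wx": -0.1025, "jaw": -1},
  {"tx": -2, "wx": -0.1025, "jaw": -1},
  {"jaw": -1},
  {"jaw": -1},
])

```text
invalid input at $.plan[0]: expected keys tx, ty, tz, wx, wy, wz, jaw
```

```bash
python3 -c "
from h import *
st()"
```

```text
t 0.10 local [-358.1  503.9] z 220.4 F local [-0.5 -0.1] -0.8 zyaw err -0.4108 xaxis [-0.001 -0.001 -1.   ] w 91.8 q [ 1.13  0.34  1.52 -0.    1.28 -0.15]
```

>>> arm_command([
  {"tx": -2, "ty": 0, "tz": 0, "wx": -0.1025, "wy": 0, "wz": 0, "jaw": -1},
  {"tx": -2, "ty": 0, "tz": 0, "wx": -0.1025, "wy": 0, "wz": 0, "jaw": -1},
  {"tx": -2, "ty": 0, "tz": 0, "wx": -0.1025, "wy": 0, "wz": 0, "jaw": -1},
  {"tx": -2, "ty": 0, "tz": 0, "wx": -0.1025, "wy": 0, "wz": 0, "jaw": -1},
  {"tx": 0, "ty": 0, "tz": 0, "wx": 0, "wy": 0, "wz": 0, "jaw": -1},
  {"tx": 0, "ty": 0, "tz": 0, "wx": 0, "wy": 0, "wz": 0, "jaw": -1},
])

```text
time: 0.7
tool_pos: [154.0, 501.7, 300.4]
tcp_rot: [2.612, 1.57, -1.99]
contact_force: [-0.7, -0.2, 0.0]
grip_width: 48.2
```

```bash
python3 -c "
from h import *
st()"
```

```text
t 0.70 local [-358.  504.] z 300.4 F local [-0.7 -0.2] 0.0 zyaw err -0.0032 xaxis [-0. -0. -1.] w 48.2 q [ 1.13  0.29  1.38 -0.    1.47 -0.55]
```

>>> arm_command([
  {"tx": 0, "ty": -1.7, "tz": -2.92, "wx": 0, "wy": 0, "wz": 0, "jaw": -1},
  {"tx": 0, "ty": -1.7, "tz": -2.92, "wx": 0, "wy": 0, "wz": 0, "jaw": -1},
  {"tx": 0, "ty": -1.7, "tz": -2.92, "wx": 0, "wy": 0, "wz": 0, "jaw": -1},
  {"tx": 0, "ty": -1.7, "tz": -2.92, "wx": 0, "wy": 0, "wz": 0, "jaw": -1},
  {"tx": 0, "ty": -1.7, "tz": -2.92, "wx": 0, "wy": 0, "wz": 0, "jaw": -1},
  {"tx": 0, "ty": -1.7, "tz": -2.92, "wx": 0, "wy": 0, "wz": 0, "jaw": -1},
  {"tx": 0, "ty": -1.7, "tz": -2.92, "wx": 0, "wy": 0, "wz": 0, "jaw": -1},
  {"tx": 0, "ty": -1.7, "tz": -2.92, "wx": 0, "wy": 0, "wz": 0, "jaw": -1},
  {"tx": 0, "ty": -1.7, "tz": -2.92, "wx": 0, "wy": 0, "wz": 0, "jaw": -1},
  {"tx": 0, "ty": -1.7, "tz": -2.92, "wx": 0, "wy": 0, "wz": 0, "jaw": -1},
  {"tx": 0, "ty": -1.7, "tz": -2.92, "wx": 0, "wy": 0, "wz": 0, "jaw": -1},
  {"tx": 0, "ty": -1.7, "tz": -2.92, "wx": 0, "wy": 0, "wz": 0, "jaw": -1},
  {"tx": 0, "ty": -1.7, "tz": -2.92, "wx": 0, "wy": 0, "wz": 0, "jaw": -1},
  {"tx": 0, "ty": -1.7, "tz": -2.92, "wx": 0, "wy": 0, "wz": 0, "jaw": -1},
  {"tx": 0, "ty": -1.7, "tz": -2.92, "wx": 0, "wy": 0, "wz": 0, "jaw": -1},
  {"tx": 0, "ty": -1.7, "tz": -2.92, "wx": 0, "wy": 0, "wz": 0, "jaw": -1},
  {"tx": 0, "ty": 0, "tz": 0, "wx": 0, "wy": 0, "wz": 0, "jaw": -1},
  {"tx": 0, "ty": 0, "tz": 0, "wx": 0, "wy": 0, "wz": 0, "jaw": -1},
])

```text
time: 2.5
tool_pos: [476.1, 67.8, 299.4]
tcp_rot: [1.313, 1.568, 2.993]
contact_force: [-0.9, 0.4, -0.0]
grip_width: 0.5
```

```bash
python3 -c "
from h import *
import cv2
st()
for n in ('wrist','scene'): cv2.imwrite('pics/%s1.png'%n,imaging.capture(n))
st()"
```

```text
t 2.50 local [-86.8  36.5] z 299.4 F local [-0.8  0.5] -0.0 zyaw err -0.0039 xaxis [-0.003  0.    -1.   ] w 0.5 q [-0.02  0.21  1.49  0.    1.45 -1.7 ]
t 2.60 local [-87.   37.5] z 300.2 F local [ 0.4 -0. ] 1.1 zyaw err -0.0012 xaxis [-0.002  0.    -1.   ] w 0.3 q [-0.02  0.21  1.49  0.    1.45 -1.7 ]
```

View pics/wrist1.png

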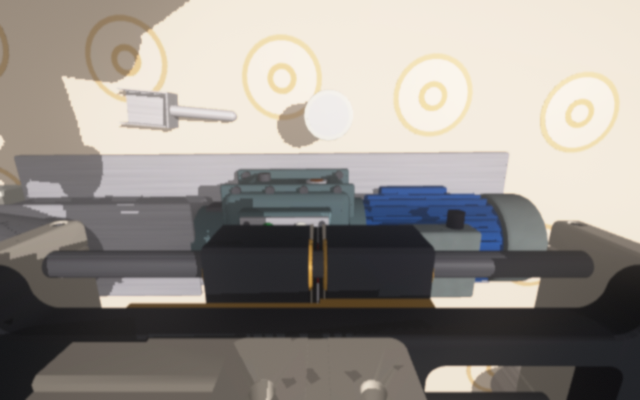

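View pics/scene1.png

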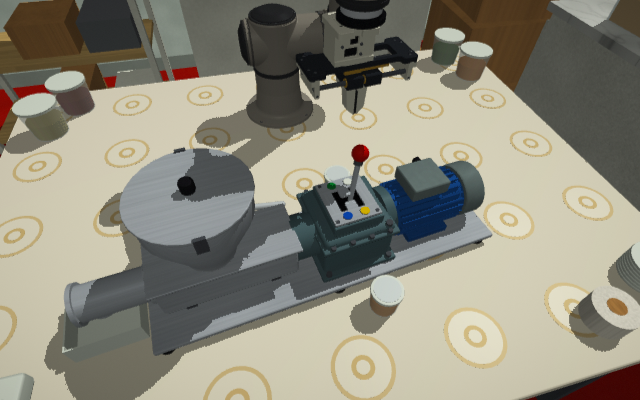

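>>> arm_command([
  {"tx": 1.8, "ty": 0, "tz": 0, "wx": 0, "wy": 0, "wz": 0, "jaw": -1},
  {"tx": 1.8, "ty": 0, "tz": 0, "wx": 0, "wy": 0, "wz": 0, "jaw": -1},
  {"tx": 1.7, "ty": 0, "tz": 0, "wx": 0, "wy": 0, "wz": 0, "jaw": -1},
  {"tx": 0, "ty": -0.5, "tz": 0, "wx": 0, "wy": 0, "wz": 0, "jaw": -1},
  {"tx": 0, "ty": 0, "tz": 0, "wx": 0, "wy": 0, "wz": 0, "jaw": -1},
  {"tx": 0, "ty": 0, "tz": 0, "wx": 0, "wy": 0, "wz": 0, "jaw": -1},
])

```text
time: 3.2
tool_pos: [482.0, 69.1, 249.0]
tcp_rot: [-1.629, 1.569, 0.055]
contact_force: [-0.1, -0.4, 0.1]
grip_width: 0.8
```

```bash
python3 -c "
from h import *
import cv2
st()
a=imaging.capture('scene')[80:230,270:430]
cv2.imwrite('pics/s2.png',cv2.resize(a,None,fx=4,fy=4,interpolation=cv2.INTER_CUBIC))
st()"
```

```text
t 3.20 local [-80.8  37.2] z 249.0 F local [-0.1 -0.4] 0.1 zyaw err -0.0002 xaxis [ 0.002  0.    -1.   ] w 0.8 q [-0.02  0.25  1.58  0.    1.31 -1.7 ]
t 3.25 local [-80.8  37. ] z 249.0 F local [-0.2  0.5] 0.4 zyaw err -0.0004 xaxis [ 0.002  0.    -1.   ] w 0.2 q [-0.02  0.25  1.58  0.    1.31 -1.7 ]
```

View pics/s2.png

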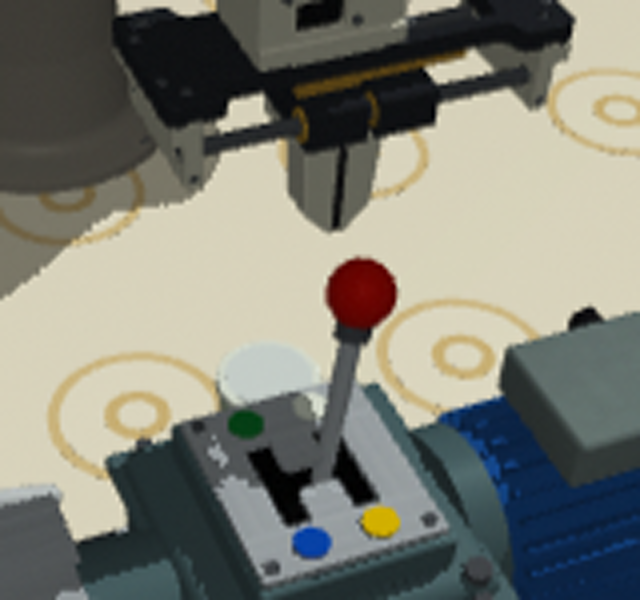

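```bash
python3 -c "
from h import *
def L(x,y,z): 
    w=G+Rl@np.array([x,y]); u,v=proj('scene',[*w,z]); return round((u-270)*4,0),round((v-80)*4,0)
print('tip',L(-81,37,227),L(-81,37,249),'ball',L(-45,37,239),L(-40,37,239),L(-45,37,256))
"
```

```text
tip (np.float64(320.0), np.float64(257.0)) (np.float64(323.0), np.float64(223.0)) ball (np.float64(352.0), np.float64(284.0)) (np.float64(356.0), np.float64(291.0)) (np.float64(355.0), np.float64(257.0))
```

```bash
python3 -c "
from h import *
import cv2
a=imaging.capture('top')[130:280,200:360]
cv2.imwrite('pics/t2.png',cv2.resize(a,None,fx=4,fy=4,interpolation=cv2.INTER_CUBIC))
def L(x,y,z,n,o): 
    w=G+Rl@np.array([x,y]); u,v=proj(n,[*w,z]); return round((u-o[0])*4,0),round((v-o[1])*4,0)
o=(200,130)
print('tip',L(-81,37,227,'top',o),L(-81,37,290,'top',o),L(-45,37,239,'top',o))
a=imaging.capture('scene')[75:175,300:400]
cv2.imwrite('pics/s3.png',cv2.resize(a,None,fx=6,fy=6,interpolation=cv2.INTER_CUBIC))
"
```

```text
tip (np.float64(254.0), np.float64(420.0)) (np.float64(234.0), np.float64(421.0)) (np.float64(243.0), np.float64(336.0))
```

View pics/t2.png

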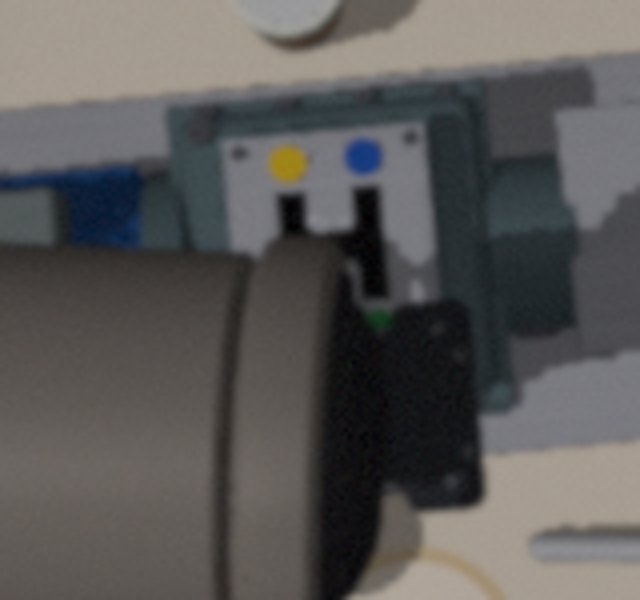

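View pics/s3.png

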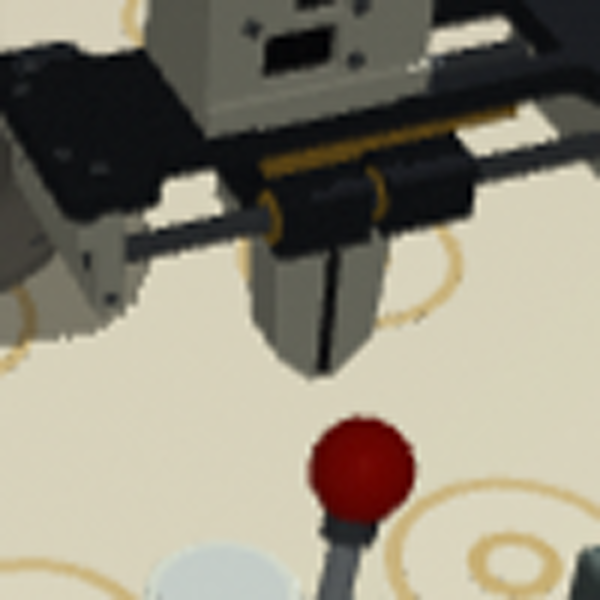

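```bash
python3 -c "
from h import *
import cv2
o=readout.get_obs();Rt=R.from_euler('xyz',o['tcp_rot']).as_matrix();p=o['tool_pos']
def T(x,y,z): 
    u,v=proj('scene',p+Rt@np.array([x,y,z])); return round((u-300)*6),round((v-75)*6)
for q in [(22,0,0),(22,-9.5,0),(22,9.5,0),(0,-9.5,0),(0,-9.5,19),(0,-9.5,-19),(0,9.5,19),(-44,0,0),(-44,-20,0),(-44,0,95),(-44,0,-95)]: print(q,T(*q))
a=cv2.imread('pics/scene0.png')[0:100,420:520]
cv2.imwrite('pics/s0g.png',cv2.resize(a,None,fx=6,fy=6,interpolation=cv2.INTER_CUBIC))
p=np.array([153.84,501.55,220.35]);Rt=R.from_euler('xyz',[2.99387104,1.56931282,-2.01629646]).as_matrix()
for q in [(22,0,46),(22,0,-46),(22,-9.5,46),(22,-9.5,-46),(22,0,65)]:
    u,v=proj('scene',p+Rt@np.array(q));print(q,(u-420)*6,v*6)
# wrist camera: where fingers predicted
c=imaging.get_calibration('wrist');M=np.linalg.inv(c['mount'])
for q in [(22,0,0),(22,9.5,0),(22,9.5,19),(0,9.5,19),(-44,9.5,0)]:
    k=M@np.array([*q,1]);print('wrist',q,c['cx']+c['fx']*k[0]/-k[2],c['cy']-c['fy']*k[1]/-k[2])
"
```

```text
(22, 0, 0) (299, 417)
(22, -9.5, 0) (311, 434)
(22, 9.5, 0) (287, 399)
(0, -9.5, 0) (316, 382)
(0, -9.5, 19) (369, 369)
(0, -9.5, -19) (262, 395)
(0, 9.5, 19) (345, 335)
(-44, 0, 0) (314, 253)
(-44, -20, 0) (341, 290)
(-44, 0, 95) (584, 191)
(-44, 0, -95) (26, 319)
(22, 0, 46) 341.4687409228568 327.02756253695526
(22, 0, -46) 144.44026985115602 320.0615926296665
(22, -9.5, 46) 346.19220205295665 337.17854641007176
(22, -9.5, -46) 147.98770097077943 330.1587376450547
(22, 0, 65) 382.2194225969582 328.46830874332437
wrist (22, 0, 0) 318.0661344488431 225.80745156496585
wrist (22, 9.5, 0) 318.0903423623846 212.54557007778533
wrist (22, 9.5, 19) 346.2047884805754 212.56938891845897
wrist (0, 9.5, 19) 349.7667098280405 223.58352381546217
wrist (-44, 9.5, 0) 318.54027829489024 256.32569482925544
```

View pics/s0g.png

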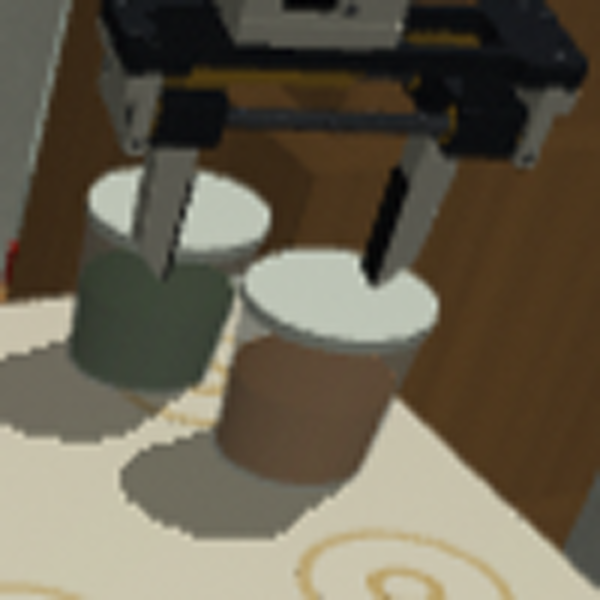

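```bash
python3 -c "
from h import *
import cv2
o=readout.get_obs();Rt=R.from_euler('xyz',o['tcp_rot']).as_matrix();p=o['tool_pos']
for x in (-44,-60,-80):
  for y in (-37.5,37.5):
    u,v=proj('top',p+Rt@np.array([x,y,-95]));print(x,y,(u-200)*4,(v-130)*4)
print('base scene',proj('scene',[0,0,0]),[proj('scene',[90*np.cos(t),90*np.sin(t),0]) for t in (0,np.pi/2,-np.pi/2)])
for u,v in ((117,30),(118,38)): print(plane('top',u,v,0))
a=cv2.imread('pics/scene0.png')[0:200,160:400]
cv2.imwrite('pics/s0b.png',cv2.resize(a,None,fx=3,fy=3,interpolation=cv2.INTER_CUBIC))
"
```

```text
-44 -37.5 466.5102807644646 304.4667446615465
-44 37.5 484.0370269496241 495.038446919991
-60 -37.5 467.0989311644141 301.9088281824495
-60 37.5 485.09653029052106 497.5230931825877
-80 -37.5 467.8798525816012 298.51541884802305
-80 37.5 486.5028223358586 500.82099526528305
base scene (np.float64(279.49174960751384), np.float64(106.87603467559286)) [(np.float64(284.8540213522329), np.float64(123.61772209829743)), (np.float64(306.57273905087806), np.float64(103.08274928940935)), (np.float64(251.6860031637438), np.float64(110.77083814492927))]
[958.45242476 459.28773198   0.        ]
[938.8315497  455.80372342   0.        ]
```

View pics/s0b.png

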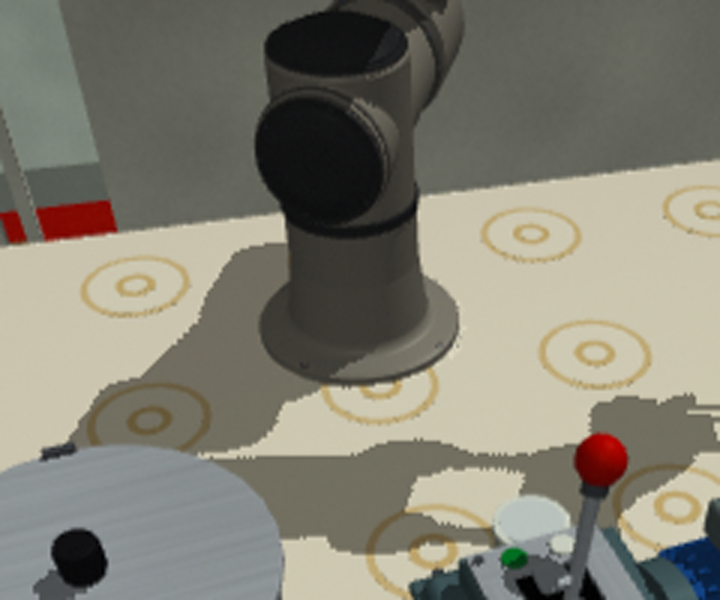

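>>> arm_command([
  {"tx": 1.1, "ty": 0, "tz": 0, "wx": 0, "wy": 0, "wz": 0, "jaw": -1},
  {"tx": 0, "ty": -0.4, "tz": 0, "wx": 0, "wy": 0, "wz": 0, "jaw": -1},
  {"tx": 0, "ty": -0.4, "tz": 0, "wx": 0, "wy": 0, "wz": 0, "jaw": -1},
  {"tx": 0, "ty": -0.4, "tz": 0, "wx": 0, "wy": 0, "wz": 0, "jaw": -1},
  {"tx": 0, "ty": -0.4, "tz": 0, "wx": 0, "wy": 0, "wz": 0, "jaw": -1},
  {"tx": 0, "ty": 0, "tz": 0, "wx": 0, "wy": 0, "wz": 0, "jaw": -1},
])

```text
time: 3.95
tool_pos: [497.6, 70.5, 237.1]
tcp_rot: [1.293, 1.57, 2.976]
contact_force: [-2.7, -0.3, 0.9]
grip_width: 0.1
```

```bash
cat > look.py <<'E'
import sys,cv2
from h import *
st()
a=imaging.capture('scene')[80:230,270:430]
cv2.imwrite('pics/%s.png'%sys.argv[1],cv2.resize(a,None,fx=4,fy=4,interpolation=cv2.INTER_CUBIC))
hsv=cv2.cvtColor(a,cv2.COLOR_BGR2HSV)
m=((hsv[...,0]<6)|(hsv[...,0]>174))&(hsv[...,1]>150)&(hsv[...,2]>60)
n,l,s,c=cv2.connectedComponentsWithStats(m.astype('uint8'))
i=1+s[1:,4].argmax();u,v=c[i]+[270,80];p,d=ray('scene',u,v)
# intersect with sphere r=155 about pivot (scene-consistent gate)
g=np.array([568.1,40.9]);C=np.array([*g,95]);q=p-C
b=q@d/(d@d);cc=(q@q-155**2)/(d@d);disc=b*b-cc
t=-b-np.sqrt(max(disc,0));K=p+t*d-C;K=np.array([*(Rl.T@K[:2]),K[2]])
print('ball px',u.round(1),v.round(1),s[i,4],'local',K.round(1),'shifter %.3f selector %.3f'%(np.arctan2(K[0],K[2]),np.arctan2(K[1],K[2])),'disc',disc>0)
E
python3 look.py s4
```

```text
t 3.95 local [-65.2  36.8] z 237.1 F local [-2.7  0. ] 0.9 zyaw err -0.0007 xaxis [-0.001  0.    -1.   ] w 0.1 q [-0.01  0.29  1.56  0.    1.3  -1.7 ]
ball px 360.2 153.0 234 local [-39.   38.6 144.9] shifter -0.263 selector 0.260 disc True
```

View pics/s4.png

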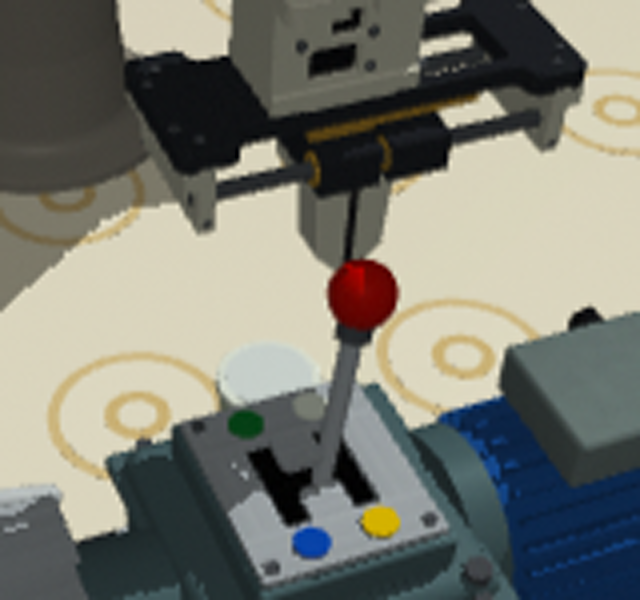

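```bash
cat > pred.py <<'E'
from h import *
def ball(s,e,g=(568.1,40.9),n='scene'):
    # try: direction with tan s = x/z, tan e=y/z
    k=np.array([np.tan(s),np.tan(e),1]);k*=155/np.linalg.norm(k)
    w=np.array(g)+Rl@k[:2];return k.round(1),np.array(proj(n,[*w,95+k[2]])).round(1)
if __name__=='__main__':
    for s,e in ((-.295,.25),(-.295,.27),(-.27,.25),(0,.25),(.03,.25),(-.03,.25),(0,-.25),(-.295,-.25)): print(s,e,*ball(s,e),ball(s,e,(565,41.7),'top')[1])
E
python3 pred.py
```

```text
-0.295 0.25 [-43.8  36.8 144.1] [358.2 152.1] [260.6 214.1]
-0.295 0.27 [-43.6  39.7 143.4] [359.6 152.1] [259.  214.2]
-0.27 0.25 [-40.1  37.  145.1] [359.2 152.8] [260.2 212. ]
0 0.25 [  0.   38.3 150.2] [369.4 164.4] [257.1 188.4]
0.03 0.25 [  4.5  38.3 150.1] [370.5 166. ] [256.9 185.8]
-0.03 0.25 [ -4.5  38.3 150.1] [368.3 162.8] [257.4 191.1]
0 -0.25 [  0.  -38.3 150.2] [330.5 174.7] [302.1 184.4]
-0.295 -0.25 [-43.8 -36.8 144.1] [322.4 161.2] [303.5 210.2]
```

>>> arm_command([
  {"tx": 0, "ty": -0.4, "tz": 0, "wx": 0, "wy": 0, "wz": 0, "jaw": -1},
  {"tx": 0, "ty": -0.4, "tz": 0, "wx": 0, "wy": 0, "wz": 0, "jaw": -1},
  {"tx": 0, "ty": -0.4, "tz": 0, "wx": 0, "wy": 0, "wz": 0, "jaw": -1},
  {"tx": 0, "ty": -0.4, "tz": 0, "wx": 0, "wy": 0, "wz": 0, "jaw": -1},
  {"tx": 0, "ty": -0.4, "tz": 0, "wx": 0, "wy": 0, "wz": 0, "jaw": -1},
  {"tx": 0, "ty": 0, "tz": 0, "wx": 0, "wy": 0, "wz": 0, "jaw": -1},
])

```text
time: 4.6
tool_pos: [518.0, 72.7, 236.8]
tcp_rot: [-1.532, 1.571, 0.151]
contact_force: [-0.9, 0.5, 1.3]
grip_width: 0.2
```

```bash
python3 look.py s5
```

```text
t 4.60 local [-44.7  36.7] z 236.8 F local [-0.8  0.6] 1.3 zyaw err -0.0008 xaxis [ 0.  0. -1.] w 0.2 q [-0.01  0.33  1.5   0.    1.31 -1.69]
ball px 365.8 158.6 246 local [-17.8  39.7 148.8] shifter -0.119 selector 0.261 disc True
```

View pics/s5.png

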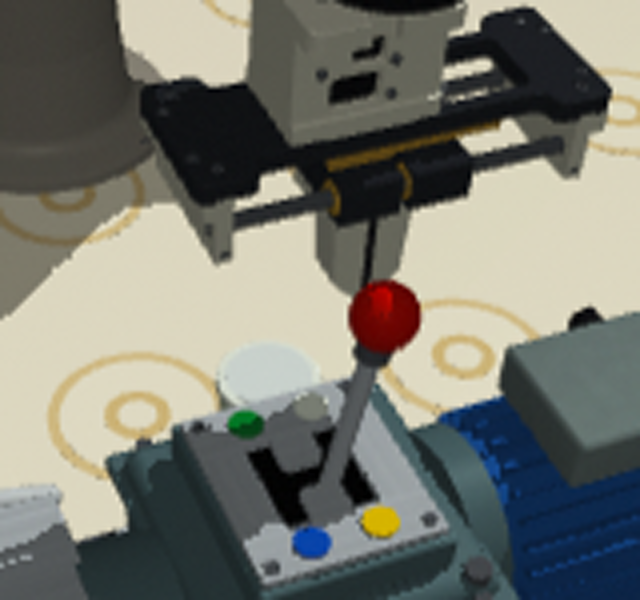

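>>> arm_command([
  {"tx": 0, "ty": -0.4, "tz": 0, "wx": 0, "wy": 0, "wz": 0, "jaw": -1},
  {"tx": 0, "ty": -0.4, "tz": 0, "wx": 0, "wy": 0, "wz": 0, "jaw": -1},
  {"tx": 0, "ty": -0.4, "tz": 0, "wx": 0, "wy": 0, "wz": 0, "jaw": -1},
  {"tx": 0, "ty": -0.3, "tz": 0, "wx": 0, "wy": 0, "wz": 0, "jaw": -1},
  {"tx": 0, "ty": -0.2, "tz": 0, "wx": 0, "wy": 0, "wz": 0, "jaw": -1},
  {"tx": 0, "ty": 0, "tz": 0, "wx": 0, "wy": 0, "wz": 0, "jaw": -1},
  {"tx": 0, "ty": 0, "tz": 0, "wx": 0, "wy": 0, "wz": 0, "jaw": -1},
])

```text
time: 5.35
tool_pos: [534.4, 74.5, 236.9]
tcp_rot: [-1.797, 1.571, -0.114]
contact_force: [-1.7, -1.0, 1.1]
grip_width: 0.0
```

```bash
python3 look.py s6
```

```text
t 5.35 local [-28.2  36.6] z 236.9 F local [-1.8 -0.8] 1.1 zyaw err -0.0009 xaxis [ 0. -0. -1.] w 0.0 q [-0.    0.36  1.46 -0.    1.33 -1.69]
ball px 369.9 164.0 253 local [ -0.9  39.8 149.8] shifter -0.006 selector 0.259 disc True
```

View pics/s6.png

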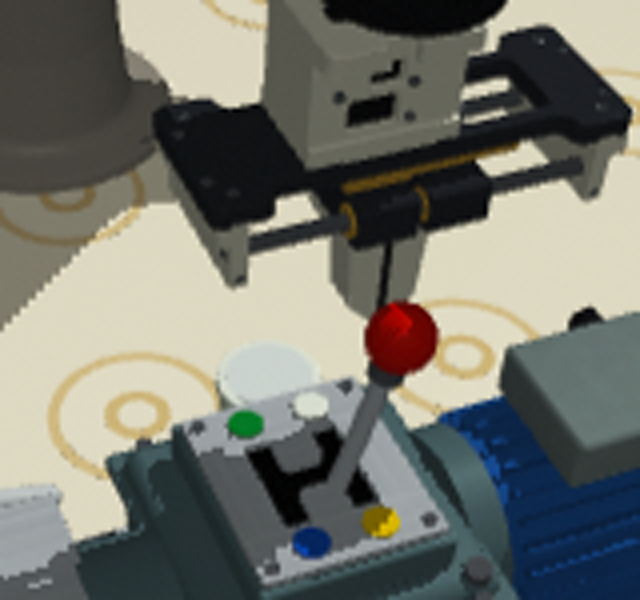

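>>> arm_command([
  {"tx": 0, "ty": 1.2, "tz": 0, "wx": 0, "wy": 0, "wz": 0, "jaw": -1},
  {"tx": 0, "ty": 1.3, "tz": 0, "wx": 0, "wy": 0, "wz": 0, "jaw": -1},
  {"tx": 0, "ty": 0, "tz": 0, "wx": 0, "wy": 0, "wz": 0, "jaw": -1},
  {"tx": 0, "ty": 0, "tz": 1.8, "wx": 0, "wy": 0, "wz": 0, "jaw": -1},
  {"tx": 0, "ty": 0, "tz": 1.8, "wx": 0, "wy": 0, "wz": 0, "jaw": -1},
  {"tx": 0, "ty": 0, "tz": 1.9, "wx": 0, "wy": 0, "wz": 0, "jaw": -1},
  {"tx": 0, "ty": 0, "tz": 0, "wx": 0, "wy": 0, "wz": 0, "jaw": -1},
  {"tx": 0, "ty": -1.7, "tz": 0, "wx": 0, "wy": 0, "wz": 0, "jaw": -1},
  {"tx": 0, "ty": -1.7, "tz": 0, "wx": 0, "wy": 0, "wz": 0, "jaw": -1},
  {"tx": 0, "ty": -1.7, "tz": 0, "wx": 0, "wy": 0, "wz": 0, "jaw": -1},
  {"tx": 0, "ty": 0, "tz": 0, "wx": 0, "wy": 0, "wz": 0, "jaw": -1},
  {"tx": 0, "ty": 0, "tz": -1.0, "wx": 0, "wy": 0, "wz": 0, "jaw": -1},
  {"tx": 0, "ty": 0, "tz": 0, "wx": 0, "wy": 0, "wz": 0, "jaw": -1},
])

```text
time: 6.7
tool_pos: [554.7, 120.7, 236.9]
tcp_rot: [2.52, 1.57, -2.081]
contact_force: [0.4, 0.6, -0.0]
grip_width: 0.1
```

```bash
python3 look.py s7
```

```text
t 6.70 local [-2.7 80.2] z 236.9 F local [0.5 0.5] -0.0 zyaw err -0.0018 xaxis [-0.    -0.001 -1.   ] w 0.1 q [ 0.08  0.41  1.38 -0.    1.36 -1.6 ]
ball px 369.9 164.2 249 local [ -0.5  39.6 149.9] shifter -0.003 selector 0.258 disc True
```

View pics/s7.png

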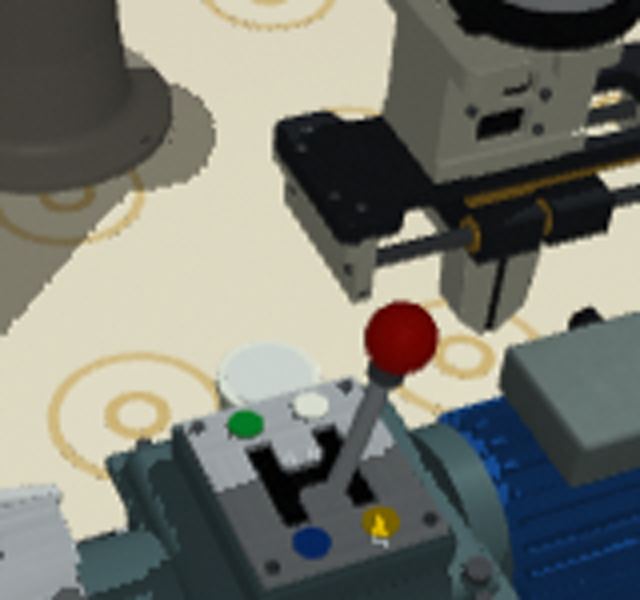

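>>> arm_command([
  {"tx": 0.6, "ty": 0, "tz": 0, "wx": 0, "wy": 0, "wz": 0, "jaw": -1},
  {"tx": 0, "ty": -0.1, "tz": -0.4, "wx": 0, "wy": 0, "wz": 0, "jaw": -1},
  {"tx": 0, "ty": 0, "tz": -0.4, "wx": 0, "wy": 0, "wz": 0, "jaw": -1},
  {"tx": 0, "ty": 0, "tz": -0.4, "wx": 0, "wy": 0, "wz": 0, "jaw": -1},
  {"tx": 0, "ty": 0, "tz": -0.4, "wx": 0, "wy": 0, "wz": 0, "jaw": -1},
  {"tx": 0, "ty": 0, "tz": -0.4, "wx": 0, "wy": 0, "wz": 0, "jaw": -1},
  {"tx": 0, "ty": 0, "tz": 0, "wx": 0, "wy": 0, "wz": 0, "jaw": -1},
])

```text
time: 7.45
tool_pos: [558.6, 102.1, 231.5]
tcp_rot: [-1.502, 1.57, 0.181]
contact_force: [-0.0, 1.8, 1.6]
grip_width: 0.3
```

```bash
python3 look.py s8
```

```text
t 7.45 local [-1.  61.3] z 231.5 F local [0.2 1.8] 1.6 zyaw err -0.0012 xaxis [ 0.001  0.    -1.   ] w 0.3 q [ 0.05  0.41  1.39  0.    1.34 -1.64]
ball px 364.4 164.5 256 local [ -0.8  28.3 152.4] shifter -0.005 selector 0.183 disc True
```

View pics/s8.png

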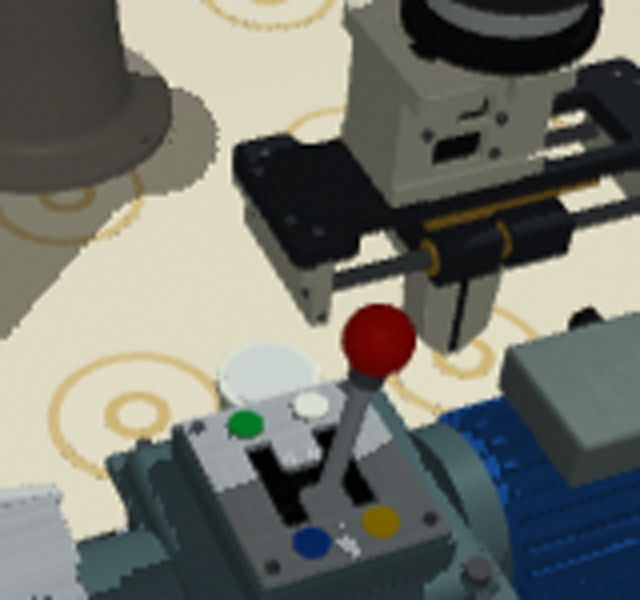

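>>> arm_command([
  {"tx": 0, "ty": 0, "tz": -0.4, "wx": 0, "wy": 0, "wz": 0, "jaw": -1},
  {"tx": 0, "ty": 0, "tz": -0.4, "wx": 0, "wy": 0, "wz": 0, "jaw": -1},
  {"tx": 0, "ty": 0, "tz": -0.4, "wx": 0, "wy": 0, "wz": 0, "jaw": -1},
  {"tx": 0, "ty": 0, "tz": -0.4, "wx": 0, "wy": 0, "wz": 0, "jaw": -1},
  {"tx": 0, "ty": 0, "tz": -0.4, "wx": 0, "wy": 0, "wz": 0, "jaw": -1},
  {"tx": 0, "ty": 0, "tz": -0.4, "wx": 0, "wy": 0, "wz": 0, "jaw": -1},
  {"tx": 0, "ty": 0, "tz": -0.4, "wx": 0, "wy": 0, "wz": 0, "jaw": -1},
  {"tx": 0, "ty": 0, "tz": -0.4, "wx": 0, "wy": 0, "wz": 0, "jaw": -1},
  {"tx": 0, "ty": 0, "tz": -0.4, "wx": 0, "wy": 0, "wz": 0, "jaw": -1},
  {"tx": 0, "ty": 0, "tz": -0.4, "wx": 0, "wy": 0, "wz": 0, "jaw": -1},
  {"tx": 0, "ty": 0, "tz": 0, "wx": 0, "wy": 0, "wz": 0, "jaw": -1},
])

```text
time: 8.6
tool_pos: [562.8, 62.0, 230.9]
tcp_rot: [2.575, 1.57, -2.026]
contact_force: [0.2, -0.3, -0.3]
grip_width: 0.7
```

```bash
python3 look.py s9
```

```text
t 8.60 local [-1.4 21. ] z 230.9 F local [ 0.1 -0.3] -0.3 zyaw err -0.0014 xaxis [-0. -0. -1.] w 0.7 q [-0.03  0.41  1.39 -0.    1.34 -1.71]
ball px 343.8 169.3 259 local [ -0.4 -12.8 154.5] shifter -0.003 selector -0.083 disc True
```

View pics/s9.png

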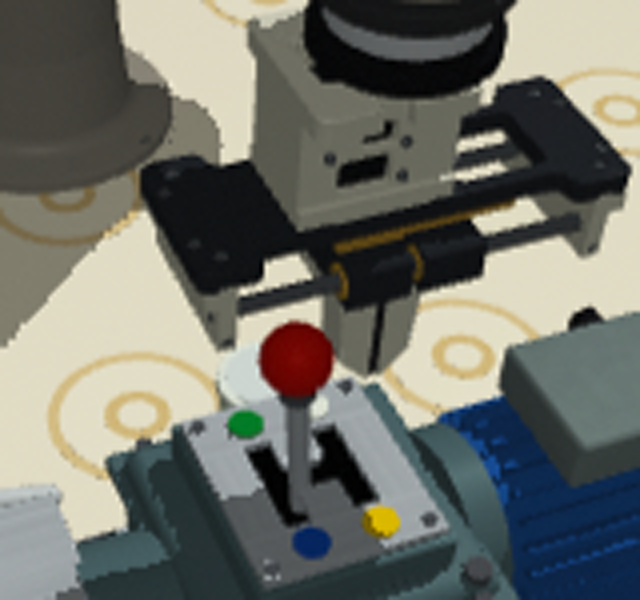

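>>> arm_command([
  {"tx": 0, "ty": 0, "tz": -0.4, "wx": 0, "wy": 0, "wz": 0, "jaw": -1},
  {"tx": 0, "ty": 0, "tz": -0.4, "wx": 0, "wy": 0, "wz": 0, "jaw": -1},
  {"tx": 0, "ty": 0, "tz": -0.4, "wx": 0, "wy": 0, "wz": 0, "jaw": -1},
  {"tx": 0, "ty": 0, "tz": -0.4, "wx": 0, "wy": 0, "wz": 0, "jaw": -1},
  {"tx": 0, "ty": 0, "tz": -0.4, "wx": 0, "wy": 0, "wz": 0, "jaw": -1},
  {"tx": 0, "ty": 0, "tz": -0.3, "wx": 0, "wy": 0, "wz": 0, "jaw": -1},
  {"tx": 0, "ty": 0, "tz": -0.2, "wx": 0, "wy": 0, "wz": 0, "jaw": -1},
  {"tx": 0, "ty": 0, "tz": 0, "wx": 0, "wy": 0, "wz": 0, "jaw": -1},
])

```text
time: 9.45
tool_pos: [565.7, 37.4, 231.1]
tcp_rot: [-2.594, 1.57, -0.912]
contact_force: [0.3, -0.0, 1.0]
grip_width: 0.5
```

```bash
python3 look.py s10
```

```text
t 9.45 local [-1.3 -3.8] z 231.1 F local [ 0.3 -0. ] 1.0 zyaw err -0.0012 xaxis [ 0. -0. -1.] w 0.5 q [-0.07  0.41  1.39 -0.    1.34 -1.75]
ball px 331.4 174.3 264 local [ -0.2 -36.7 150.6] shifter -0.001 selector -0.239 disc True
```

View pics/s10.png

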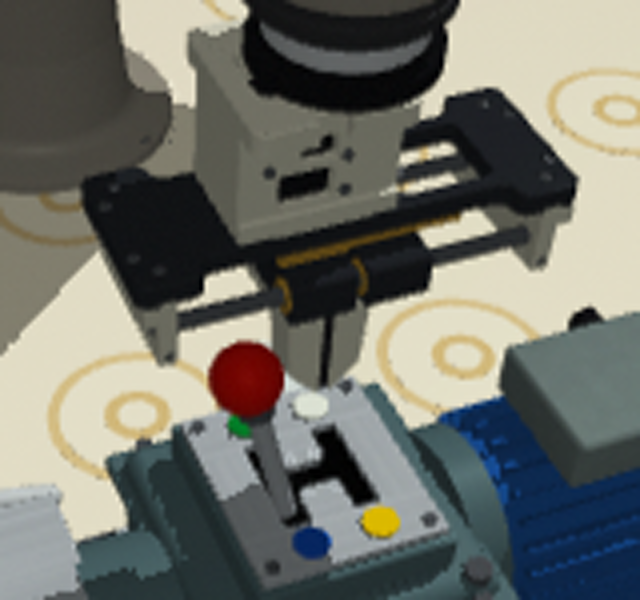

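>>> arm_command([
  {"tx": 0, "ty": 0, "tz": -0.2, "wx": 0, "wy": 0, "wz": 0, "jaw": -1},
  {"tx": 0, "ty": 0, "tz": 0, "wx": 0, "wy": 0, "wz": 0, "jaw": -1},
  {"tx": 0, "ty": 0, "tz": 0, "wx": 0, "wy": 0, "wz": 0, "jaw": -1},
])

```text
time: 9.8
tool_pos: [565.8, 35.8, 231.1]
tcp_rot: [-2.065, 1.571, -0.382]
contact_force: [0.1, 0.6, -0.4]
grip_width: 0.7
```

```bash
python3 look.py s11
```

```text
t 9.80 local [-1.3 -5.3] z 231.1 F local [0.1 0.6] -0.4 zyaw err -0.0007 xaxis [ 0. -0. -1.] w 0.7 q [-0.07  0.41  1.39 -0.    1.34 -1.75]
ball px 330.6 174.6 265 local [ -0.2 -38.1 150.2] shifter -0.001 selector -0.249 disc True
```

>>> arm_command([
  {"tx": 0, "ty": 0, "tz": 0.7, "wx": 0, "wy": 0, "wz": 0, "jaw": -1},
  {"tx": 0, "ty": 0, "tz": 0.8, "wx": 0, "wy": 0, "wz": 0, "jaw": -1},
  {"tx": 0, "ty": 0, "tz": 0, "wx": 0, "wy": 0, "wz": 0, "jaw": -1},
  {"tx": 0, "ty": -1.4, "tz": 0, "wx": 0, "wy": 0, "wz": 0, "jaw": -1},
  {"tx": 0, "ty": -1.4, "tz": 0, "wx": 0, "wy": 0, "wz": 0, "jaw": -1},
  {"tx": 0, "ty": -1.4, "tz": 0, "wx": 0, "wy": 0, "wz": 0, "jaw": -1},
  {"tx": 0, "ty": 0, "tz": 0, "wx": 0, "wy": 0, "wz": 0, "jaw": -1},
  {"tx": 0, "ty": 0, "tz": -1.5, "wx": 0, "wy": 0, "wz": 0, "jaw": -1},
  {"tx": 0, "ty": 0, "tz": -1.6, "wx": 0, "wy": 0, "wz": 0, "jaw": -1},
  {"tx": 0, "ty": 0, "tz": -1.6, "wx": 0, "wy": 0, "wz": 0, "jaw": -1},
  {"tx": 0, "ty": 0, "tz": 0, "wx": 0, "wy": 0, "wz": 0, "jaw": -1},
  {"tx": 0, "ty": 0, "tz": 0, "wx": 0, "wy": 0, "wz": 0, "jaw": -1},
])

```text
time: 11.05
tool_pos: [611.0, 7.9, 231.1]
tcp_rot: [-0.284, 1.57, 1.397]
contact_force: [-0.3, -0.2, 0.6]
grip_width: 0.3
```

```bash
python3 look.py s12
```

```text
t 11.05 local [ 40.4 -38.2] z 231.1 F local [-0.4 -0.2] 0.6 zyaw err -0.0026 xaxis [ 0.  0. -1.] w 0.3 q [-0.11  0.5   1.25  0.    1.39 -1.79]
ball px 322.8 173.7 10 local [-10.5 -49.  146.7] shifter -0.071 selector -0.322 disc True
```

View pics/s12.png

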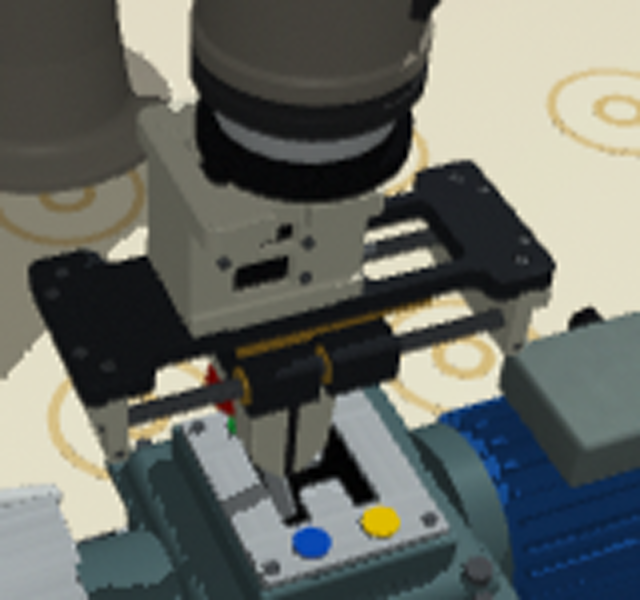

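>>> arm_command([
  {"tx": 0, "ty": 0.4, "tz": 0, "wx": 0, "wy": 0, "wz": 0, "jaw": -1},
  {"tx": 0, "ty": 0.4, "tz": 0, "wx": 0, "wy": 0, "wz": 0, "jaw": -1},
  {"tx": 0, "ty": 0.4, "tz": 0, "wx": 0, "wy": 0, "wz": 0, "jaw": -1},
  {"tx": 0, "ty": 0.4, "tz": 0, "wx": 0, "wy": 0, "wz": 0, "jaw": -1},
  {"tx": 0, "ty": 0.4, "tz": 0, "wx": 0, "wy": 0, "wz": 0, "jaw": -1},
  {"tx": 0, "ty": 0.4, "tz": 0, "wx": 0, "wy": 0, "wz": 0, "jaw": -1},
  {"tx": 0, "ty": 0.2, "tz": 0, "wx": 0, "wy": 0, "wz": 0, "jaw": -1},
  {"tx": 0, "ty": 0, "tz": 0, "wx": 0, "wy": 0, "wz": 0, "jaw": -1},
])

```text
time: 11.9
tool_pos: [585.1, 5.8, 231.3]
tcp_rot: [-1.752, 1.57, -0.069]
contact_force: [1.6, 0.8, 1.3]
grip_width: 0.2
```

```bash
python3 look.py s13
```

```text
t 11.90 local [ 14.5 -37.4] z 231.3 F local [1.6 0.7] 1.3 zyaw err -0.0009 xaxis [ 0. -0. -1.] w 0.2 q [-0.12  0.45  1.33  0.    1.36 -1.8 ]
ball px 321.4 172.7 30 local [-14.5 -50.1 146. ] shifter -0.099 selector -0.331 disc True
```

View pics/s13.png

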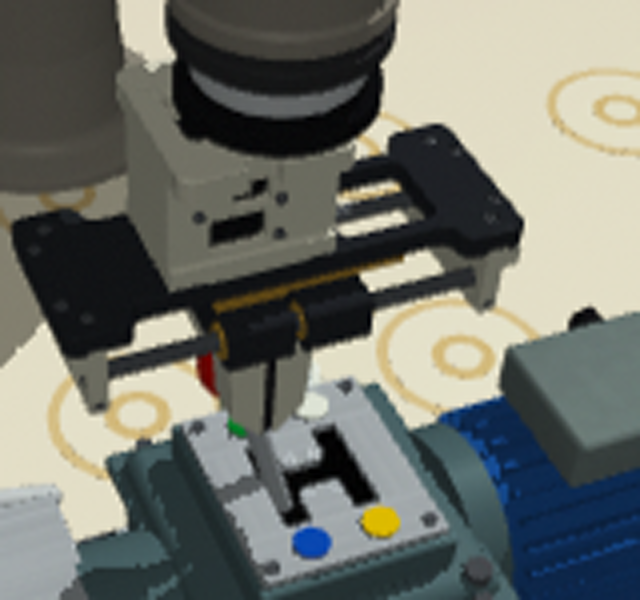

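>>> arm_command([
  {"tx": 0, "ty": 0.4, "tz": 0, "wx": 0, "wy": 0, "wz": 0, "jaw": -1},
  {"tx": 0, "ty": 0.4, "tz": 0, "wx": 0, "wy": 0, "wz": 0, "jaw": -1},
  {"tx": 0, "ty": 0.4, "tz": 0, "wx": 0, "wy": 0, "wz": 0, "jaw": -1},
  {"tx": 0, "ty": 0.4, "tz": 0, "wx": 0, "wy": 0, "wz": 0, "jaw": -1},
  {"tx": 0, "ty": 0.4, "tz": 0, "wx": 0, "wy": 0, "wz": 0, "jaw": -1},
  {"tx": 0, "ty": 0.4, "tz": 0, "wx": 0, "wy": 0, "wz": 0, "jaw": -1},
  {"tx": 0, "ty": 0.2, "tz": 0, "wx": 0, "wy": 0, "wz": 0, "jaw": -1},
  {"tx": 0, "ty": 0, "tz": 0, "wx": 0, "wy": 0, "wz": 0, "jaw": -1},
])

```text
time: 12.75
tool_pos: [559.0, 3.1, 231.0]
tcp_rot: [1.025, 1.57, 2.708]
contact_force: [1.0, 0.0, -0.5]
grip_width: 0.6
```

>>> arm_command([
  {"tx": 0, "ty": 0.2, "tz": 0, "wx": 0, "wy": 0, "wz": 0, "jaw": -1},
  {"tx": 0, "ty": 0, "tz": 0, "wx": 0, "wy": 0, "wz": 0, "jaw": -1},
])

```text
time: 12.95
tool_pos: [557.3, 2.8, 231.0]
tcp_rot: [0.47, 1.571, 2.153]
contact_force: [2.0, 1.0, -1.2]
grip_width: 0.5
```

```bash
python3 look.py s14
```

```text
t 12.95 local [-13.5 -37.2] z 231.0 F local [2.1 0.8] -1.2 zyaw err -0.0008 xaxis [-0.  0. -1.] w 0.5 q [-0.13  0.39  1.42  0.    1.33 -1.82]
ball px 316.4 163.2 32 local [-46.6 -47.6 140. ] shifter -0.322 selector -0.328 disc True
```

View pics/s14.png

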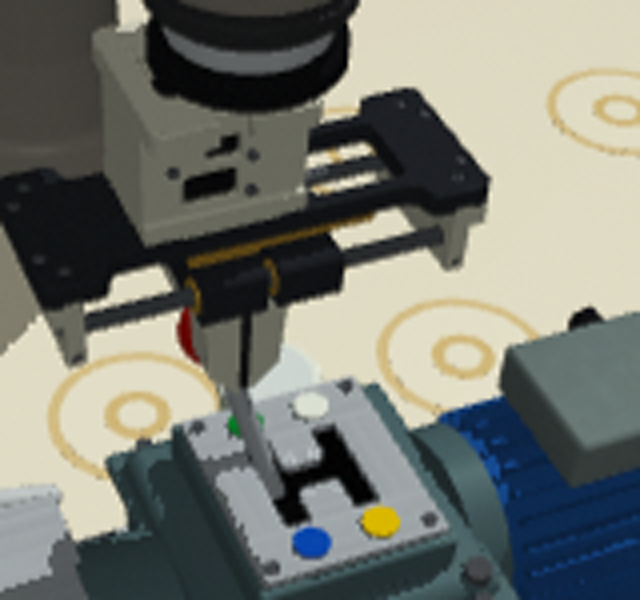

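Force still low; creep on until the end stop shows.

>>> arm_command([
  {"tx": 0, "ty": 0.2, "tz": 0, "wx": 0, "wy": 0, "wz": 0, "jaw": -1},
  {"tx": 0, "ty": 0, "tz": 0, "wx": 0, "wy": 0, "wz": 0, "jaw": -1},
])

```text
time: 13.2
tool_pos: [555.3, 2.6, 231.0]
tcp_rot: [0.741, 1.571, 2.424]
contact_force: [2.1, 0.7, -2.1]
grip_width: 0.1
```

>>> arm_command([
  {"tx": 0, "ty": 0.1, "tz": 0, "wx": 0, "wy": 0, "wz": 0, "jaw": -1},
  {"tx": 0, "ty": 0, "tz": 0, "wx": 0, "wy": 0, "wz": 0, "jaw": -1},
])

```text
time: 13.4
tool_pos: [554.4, 2.4, 231.0]
tcp_rot: [-0.157, 1.571, 1.526]
contact_force: [2.3, 0.6, -1.6]
grip_width: 0.3
```

>>> arm_command([
  {"tx": 0, "ty": 0.1, "tz": 0, "wx": 0, "wy": 0, "wz": 0, "jaw": -1},
  {"tx": 0, "ty": 0, "tz": 0, "wx": 0, "wy": 0, "wz": 0, "jaw": -1},
])

```text
time: 13.6
tool_pos: [553.4, 2.3, 231.0]
tcp_rot: [-0.466, 1.571, 1.217]
contact_force: [2.1, 1.3, -0.7]
grip_width: 0.7
```

```bash
python3 look.py s15
```

```text
t 13.60 local [-17.4 -37.2] z 231.0 F local [2.2 1.1] -0.7 zyaw err -0.0007 xaxis [ 0.  0. -1.] w 0.7 q [-0.13  0.39  1.43  0.    1.33 -1.82]
ball px 315.6 162.2 31 local [-51.4 -47.3 138.4] shifter -0.355 selector -0.329 disc True
```

>>> arm_command([
  {"tx": 0, "ty": 0.1, "tz": 0, "wx": 0, "wy": 0, "wz": 0, "jaw": -1},
  {"tx": 0, "ty": 0, "tz": 0, "wx": 0, "wy": 0, "wz": 0, "jaw": -1},
])

```text
time: 13.85
tool_pos: [552.6, 2.2, 231.0]
tcp_rot: [-1.359, 1.57, 0.323]
contact_force: [3.4, 1.5, -2.5]
grip_width: 0.6
```

>>> arm_command([
  {"tx": 0, "ty": 0.1, "tz": 0, "wx": 0, "wy": 0, "wz": 0, "jaw": -1},
  {"tx": 0, "ty": 0, "tz": 0, "wx": 0, "wy": 0, "wz": 0, "jaw": -1},
])

```text
time: 14.05
tool_pos: [552.0, 2.2, 230.9]
tcp_rot: [-1.464, 1.569, 0.219]
contact_force: [5.0, 1.5, -4.0]
grip_width: 0.1
```

>>> arm_command([
  {"tx": 0, "ty": 0.1, "tz": 0, "wx": 0, "wy": 0, "wz": 0, "jaw": -1},
  {"tx": 0, "ty": 0, "tz": 0, "wx": 0, "wy": 0, "wz": 0, "jaw": -1},
])

```text
time: 14.25
tool_pos: [551.6, 2.2, 230.9]
tcp_rot: [-1.498, 1.568, 0.185]
contact_force: [8.3, 1.4, -4.9]
grip_width: -0.1
```

>>> arm_command([
  {"tx": 0, "ty": 0.1, "tz": 0, "wx": 0, "wy": 0, "wz": 0, "jaw": -1},
  {"tx": 0, "ty": 0, "tz": 0, "wx": 0, "wy": 0, "wz": 0, "jaw": -1},
])

```text
time: 14.45
tool_pos: [551.2, 2.1, 231.0]
tcp_rot: [-1.533, 1.567, 0.15]
contact_force: [9.6, 1.8, -6.6]
grip_width: 0.3
```

>>> arm_command([
  {"tx": 0, "ty": -0.6, "tz": 0, "wx": 0, "wy": 0, "wz": 0, "jaw": -1},
  {"tx": 0, "ty": -1.2, "tz": 0, "wx": 0, "wy": 0, "wz": 0, "jaw": -1},
  {"tx": 0, "ty": -1.2, "tz": 0, "wx": 0, "wy": 0, "wz": 0, "jaw": -1},
  {"tx": 0, "ty": 0, "tz": 2, "wx": 0, "wy": 0, "wz": 0, "jaw": -1},
  {"tx": 0, "ty": 0, "tz": 2.5, "wx": 0, "wy": 0, "wz": 0, "jaw": -1},
  {"tx": 0, "ty": 0, "tz": 2.5, "wx": 0, "wy": 0, "wz": 0, "jaw": -1},
  {"tx": -2, "ty": 0, "tz": 2.5, "wx": 0, "wy": 0, "wz": 0, "jaw": -1},
  {"tx": -2, "ty": 0, "tz": 2.5, "wx": 0, "wy": 0, "wz": 0, "jaw": -1},
  {"tx": -2, "ty": 0, "tz": 2.5, "wx": 0, "wy": 0, "wz": 0, "jaw": -1},
  {"tx": 0, "ty": 0, "tz": 2, "wx": 0, "wy": 0, "wz": 0, "jaw": -1},
  {"tx": 0, "ty": 0, "tz": 0, "wx": 0, "wy": 0, "wz": 0, "jaw": -1},
  {"tx": 0, "ty": 0, "tz": 0, "wx": 0, "wy": 0, "wz": 0, "jaw": -1},
])

```text
time: 15.65
tool_pos: [560.4, 168.9, 290.8]
tcp_rot: [2.118, 1.569, -2.481]
contact_force: [-0.3, 0.5, 0.1]
grip_width: 0.2
```

```bash
python3 look.py s16; python3 pred.py|tail -1; python3 -c "
from h import *
import cv2
a=imaging.capture('top')[120:300,220:430]
cv2.imwrite('pics/t16.png',cv2.resize(a,None,fx=3.3,fy=3.3,interpolation=cv2.INTER_CUBIC))
cv2.imwrite('pics/f16.png',imaging.capture('scene'))"
```

```text
t 15.65 local [  8.3 127.5] z 290.8 F local [-0.2  0.5] 0.1 zyaw err -0.0000 xaxis [-0.001 -0.001 -1.   ] w 0.2 q [ 0.16  0.42  1.22 -0.    1.51 -1.52]
ball px 322.1 160.9 238 local [-45.3 -36.7 143.6] shifter -0.305 selector -0.250 disc True
-0.295 -0.25 [-43.8 -36.8 144.1] [322.4 161.2] [303.5 210.2]
```

View pics/s16.png

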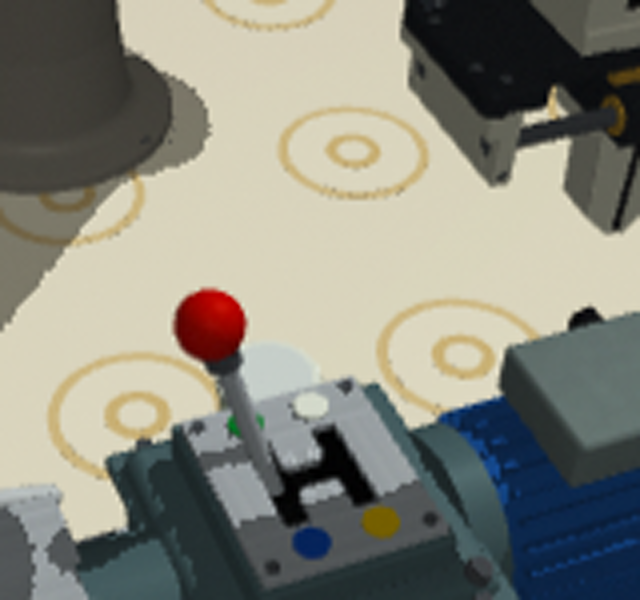

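View pics/t16.png

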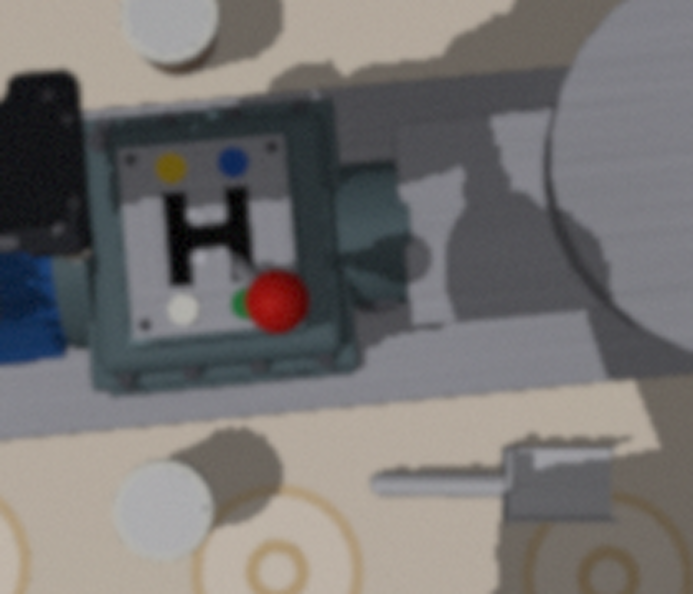

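View pics/f16.png

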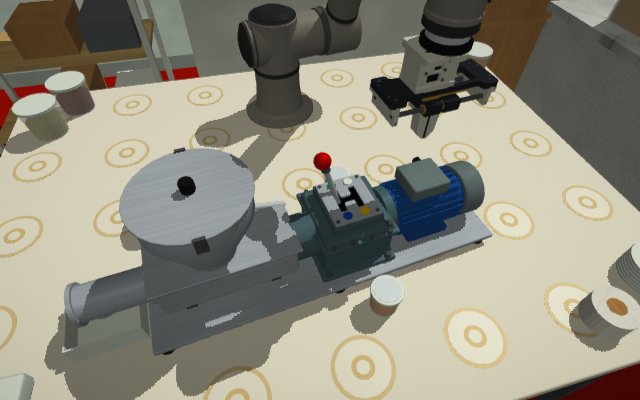

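```bash
python3 -c "
from plant import bot
print(bot.close_job())"
```

```text
the job is handed in; nothing more can be done
None
```

The gear lever is now fully home in the green slot, which is the near right one. I handed the job in after about 16 s of the 61 s allowed.

**How it moved:** I kept the gripper shut and pushed only with the outside of the fingers. The lever went forward out of the near left slot to neutral, across to the right side, then back into the green slot. The camera reading for the fore-and-aft angle stayed within 0.01 rad of zero before and during the crossing, so it entered neither the yellow nor the blue slot.

**Last checks:**
- **Lever:** with the arm clear, the camera reading was about -0.305 rad fore-and-aft and -0.250 rad sideways, against expected values of -0.295 and -0.25. On the last push the force rose from about 2 N to about 10–12 N while the arm almost stopped, as it would at the end stop.
- **Tubs and scoop:** all three looked to be where they started in the last pictures.
- **Robot:** it was touching nothing when I handed in, and every force reading I took was far below the limits.

**Disagreements:**
- The two fixed cameras differed by about 3 mm on where the gate is.
- The fingertips looked about 15–20 mm higher in the scene camera than the stated finger length gives, so I lowered the tool about 18 mm in all from my planned pushing height.
- The lever's starting angle measured about -0.26 rad, not the -0.295 given for fully home.

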